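# Fill the gaps in the incubator tray

### The arm

A 6-joint arm with a two-finger parallel gripper is mounted at the origin on the work surface. World frame = base frame: x ahead of the robot, y to its left, z up, the work surface at z = 0. Lengths are in m, angles in rad, forces in N, time in s.
With the tool pointing down it reaches from about 0.375 to 0.9 m from the base axis. Payload 3.1 kg.
Tool frame: the origin (TCP) lies at the very end of the fingers, on their centre line; the grasp point (between the pads) lies 19 mm behind it; z points along the fingers, y is the line along which they close (so a half turn about z gives the same grasp; the last joint's range is limited). The gripper opens to 85 mm and grips with 20 to 120 N. Pads are 22 mm wide; open, the fingers measure 114 mm over their backs; the gripper's body (76 mm by 85 mm) begins 54 mm behind the grasp point. The pads swing forward as they close: fully open they stand 13 mm farther back than shut.
Start: joints at [1.067, 0.527, 1.433, -0, 1.181, -0.178], TCP at [0.2, 0.592, 0.231] pointing down, gripper open.
Joint ranges: [-3.08, 3.08], [-0.75, 2.2], [0.22, 2.44], [-1.43, 4.57], [0, 2.65], [-2.85, 2.85]. Speed limits (rad/s): [2.79, 2.79, 3.14, 3.14, 3.14, 3.14].

### API

Orientations are given as a unit quaternion [x, y, z, w].
In Python, from station import telemetry, snapshot, ticket gives the robot as it stands.
- The arm moves only by the tool move_arm, never from a script. Its argument "commands" is text: rows parted by semicolons, each of 7 numbers parted by spaces: the shift along the tool's x, y, z in mm, then the turn, a rotation vector about the tool's x, y, z in degrees, then the opening, from -1 (shut) to 1 (fully open). A call has exactly 5 rows; each row is the pose to reach, as a shift and turn from the pose commanded when the call began, along the tool's axes at that moment; what a row does not reach only later rows make up. A row lasts 1/8 s, in which the tool goes at most 62.5 mm and 10.7 degrees, less where a joint would pass 70% of its speed; a pose out of reach is approached as far as the arm can. A call with a gripper value outside its range is refused whole. The fingers move at their own pace and stop on an object; "grip_force" is the grip in N (left out, the last holds). Time passes only in rows, so rows that repeat a pose let the fingers close, or fill a call up. It gives the time, the measured TCP pose, the force, the opening and the grip force at its end, in the units of the state.
- telemetry.sense(): the state, without advancing time (a new reading comes with each control period).
- snapshot(name): name is "scene" or "top" or "wrist"; returns a dict with "image" (400x640x3 uint8, red, green, blue), "fx", "fy", "cx", "cy" (pixels), "pose" (4x4, takes a point from camera to world coordinates). Camera axes: x right, y down, z forward; pixel columns grow to the right and rows downward; lengths in m; the calibration is good to about 2 mm. A picture is of the moment at which its call begins. There is no depth.
- ticket.sign_off(): hands the job in; it is judged then, once.
The state is a dict: "t": time; "q": joint angles; "qd": joint speeds; "tau": joint torques, N m; "tcp_pos": TCP position; "tool_rot": TCP orientation; "force": force on the tool from outside, world axes, zero at the start; "ft_torque": the same for the moment, N m; "finger_gap": opening from 0.0 (shut) to 1.0 (fully open); "gripper_force": force on a finger pad.
Only numpy, scipy, OpenCV 4.12 (cv2) and the standard library are available. Lean on these libraries where they do the work, as an engineer would, in place of code of your own. Each camera call takes 0.05 s, during which the arm holds its last target. There are 200 camera calls.

### The job

Two agar plates are still standing about on the bench: slide one into each of the two empty bays of the incubator tray, fully home against the back stop, so that all five plates stand in an even row. Their lids are loose, so keep the plates flat on the bench all the way, never lifting or tipping them. Leave the plates that are already in the tray and everything else on the bench where they are.

Things in the scene. Friction and masses are not known exactly. Their poses are not given: they have to be found in the camera images.
- tray: fixed bare aluminium incubator tray; thin sheet floor flush with the bench (no step). Five bays in a row along its y, pitch 102 mm, each 98 mm wide, 514 mm over all; open at the front (-x), plates slide in along +x. Walls 4 mm thick, 25 mm high: back stop's inner face at x = +45.5 mm, dividers and end walls reach forward to x = -26.5 mm. Origin at bench level, home centre of the middle bay
- bay0 (a point): home centre of bay 0 (0 at the tray's -y end, 4 at its +y end), at bench level, axes as the tray's: the underside centre of a plate that touches the back stop lies here within 1 mm along x; such a plate sticks out 18 mm in front of the dividers' rounded tips
- bay1 (a point): home centre of bay 1 (0 at the tray's -y end, 4 at its +y end), at bench level, axes as the tray's: the underside centre of a plate that touches the back stop lies here within 1 mm along x; such a plate sticks out 18 mm in front of the dividers' rounded tips
- bay2 (a point): home centre of bay 2 (0 at the tray's -y end, 4 at its +y end), at bench level, axes as the tray's: the underside centre of a plate that touches the back stop lies here within 1 mm along x; such a plate sticks out 18 mm in front of the dividers' rounded tips
- bay3 (a point): home centre of bay 3 (0 at the tray's -y end, 4 at its +y end), at bench level, axes as the tray's: the underside centre of a plate that touches the back stop lies here within 1 mm along x; such a plate sticks out 18 mm in front of the dividers' rounded tips
- bay4 (a point): home centre of bay 4 (0 at the tray's -y end, 4 at its +y end), at bench level, axes as the tray's: the underside centre of a plate that touches the back stop lies here within 1 mm along x; such a plate sticks out 18 mm in front of the dividers' rounded tips
- kept_a: a 90 mm agar plate: round clear dish with pale tan agar and a loose clear lid, 90 mm across, 15 mm high, about 40 g; origin at the centre of its underside, z up. One of the three that already stand home in a bay
- kept_b: a 90 mm agar plate: round clear dish with pale tan agar and a loose clear lid, 90 mm across, 15 mm high, about 40 g; origin at the centre of its underside, z up. One of the three that already stand home in a bay
- kept_c: a 90 mm agar plate: round clear dish with pale tan agar and a loose clear lid, 90 mm across, 15 mm high, about 40 g; origin at the centre of its underside, z up. One of the three that already stand home in a bay
- spare_a: a 90 mm agar plate: round clear dish with pale tan agar and a loose clear lid, 90 mm across, 15 mm high, about 40 g; origin at the centre of its underside, z up. One of the two spares, loose on the bench outside the tray; it slides easily on the bench
- spare_b: a 90 mm agar plate: round clear dish with pale tan agar and a loose clear lid, 90 mm across, 15 mm high, about 40 g; origin at the centre of its underside, z up. One of the two spares, loose on the bench outside the tray; it slides easily on the bench
- small_dish: a small dish of the same look as the plates but only 55 mm across and 13 mm high, bystander; origin at the centre of its underside
- beaker: glass beaker, 44 mm across, 60 mm high, upright, bystander; origin at the centre of its underside
- dropper: amber dropper bottle with black cap and teat, 28 mm across, 85 mm high, upright, bystander; origin at the centre of its underside
- forceps: blue plastic forceps lying flat, 134 mm long along their x axis (from -70 to +64 mm), 20 mm wide, 8 mm high, bystander; origin underneath, about mid-length
- marker: marker pen lying along its x axis, 132 mm long, 16 mm thick, 18 mm high at its clip, bystander; origin underneath, mid-length
- wash_bottle: white plastic wash bottle, 64 mm across, 152 mm high, upright, with a thin spout reaching 68 mm out along its x axis at 170 to 188 mm height, bystander; origin at the centre of its underside
- tape: roll of paper tape lying flat, 62 mm across, 19 mm high, bystander; origin at the centre of its underside
There are look-alikes about, which are no part of the job. What is shaped like the spare_a but turquoise is not meant. Leave any yellow look-alike of the kept_b alone.

How it is judged:
By the outcome, as a careful person would: the job done as asked, in the order asked, and still so for the second after the job is handed in, with the robot touching nothing.
It also fails if it takes over 64 s, if anything falls off the work surface, if the arm or the gripper's body presses on something with over 40 N, if the wrist force passes 120 N, or if a joint passes its speed limit or range.

## Working session

There is one attempt and no reset: what is moved stays moved. The work goes in short steps, Python scripts to look and compute and a tool call to move; the robot and the scene stay as the last step left them, time stands still between calls to the robot, and variables do not carry over. Pictures are saved under pics/ and viewed, at most 10 in all, crops included, and the job is handed in when it is done.

Besides the shell and the picture viewer there is one more tool, called after "Emit:" as name(argument=value, ...), one argument or row to a line, values as JSON. move_arm: Moves the arm, as the interface text tells. Its arguments: {"type":"object","properties":{"commands":{"type":"string"},"grip_force":{"type":"number"}},"required":["commands"]}

```bash
mkdir -p pics && cat > h.py <<'E'
import numpy as np, cv2
from station import telemetry, snapshot, ticket
def snap(n,f):
    s=snapshot(n); cv2.imwrite(f'pics/{f}.png',s['image'][:,:,::-1]); np.savez(f'pics/{f}.npz',**s); return s
def ray(s,u,v,z):
    P=np.array(s['pose']); d=P[:3,:3]@np.array([(u-s['cx'])/s['fx'],(v-s['cy'])/s['fy'],1.]); o=P[:3,3]
    return o+d*(z-o[2])/d[2]
def proj(s,p):
    P=np.array(s['pose']); c=P[:3,:3].T@(np.array(p)-P[:3,3]); return s['cx']+s['fx']*c[0]/c[2], s['cy']+s['fy']*c[1]/c[2]
E
python3 - <<'E'
from h import *
for n in ['scene','top']:
    s=snap(n,n+'0'); print(n,s['fx'],s['cx'],s['cy'],np.round(s['pose'],3).tolist())
t=telemetry.sense(); print({k:np.round(t[k],3).tolist() for k in ['t','tcp_pos','tool_rot','finger_gap','force']})
E
```

```text
scene 490.2055540137281 323.5873189908187 208.08650208502243 [[-0.402, 0.565, -0.721, 1.579], [0.915, 0.26, -0.307, 0.409], [0.014, -0.783, -0.622, 0.932], [0.0, 0.0, 0.0, 1.0]]
top 463.48412597812893 326.738135469944 201.8694817713799 [[0.029, -0.983, 0.182, 0.327], [-1.0, -0.027, 0.011, -0.028], [-0.006, -0.182, -0.983, 1.348], [0.0, 0.0, 0.0, 1.0]]
{'t': 0.1, 'tcp_pos': [0.2, 0.592, 0.23], 'tool_rot': [0.162, 0.987, -0.001, -0.0], 'finger_gap': 1.006, 'force': [-0.022, 0.517, -0.728]}
```

View pics/top0.png

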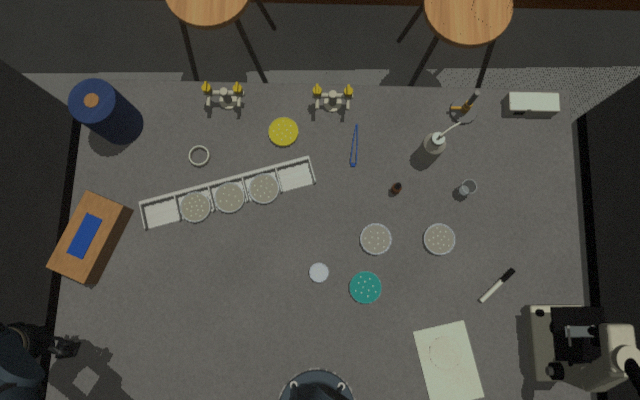

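View pics/scene0.png

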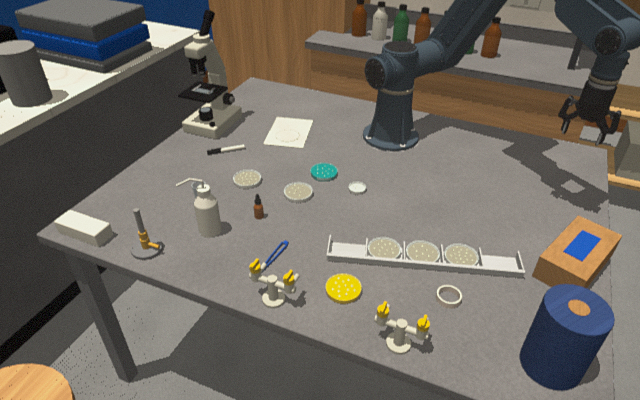

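Top view: the tray runs from (140,205) to (315,180) with plates at (195,207), (229,197) and (264,188), so both end bays are empty. The spares are at (376,239) and (440,239), the turquoise decoy at (366,288) and the small dish at (319,272). The scene view agrees, with the spares at (298,192) and (247,179).

```bash
cat >> h.py <<'E'
def disc(s,u,v,r,rng,bg=None):
    """ellipse of bright/coloured blob round (u,v)"""
    im=s['image'].astype(np.float32).max(2); h,w=im.shape
    yy,xx=np.mgrid[:h,:w]; d=np.hypot(xx-u,yy-v)
    b=np.median(im[(d>r*1.25)&(d<r*1.7)]) if bg is None else bg
    m=((im>b+rng)&(d<r*1.35)).astype(np.uint8)
    cs,_=cv2.findContours(m,cv2.RETR_EXTERNAL,cv2.CHAIN_APPROX_NONE)
    c=max(cs,key=cv2.contourArea); c=cv2.convexHull(c)
    return cv2.fitEllipse(c),b
E
python3 - <<'E'
from h import *
T=dict(np.load('pics/top0.npz')); S=dict(np.load('pics/scene0.npz'))
def tri(a,b):
    A=[];B=[]
    o=[];d=[]
    for s,(u,v) in ((T,a),(S,b)):
        P=s['pose'];q=P[:3,:3]@np.array([(u-s['cx'])/s['fx'],(v-s['cy'])/s['fy'],1]);d.append(q/np.linalg.norm(q));o.append(P[:3,3])
    M=sum(np.eye(3)-np.outer(x,x) for x in d); r=sum((np.eye(3)-np.outer(x,x))@y for x,y in zip(d,o))
    return np.linalg.solve(M,r)
seeds={'k1':((264,188),(385,249)),'k2':((229,197),(422,252)),'k3':((195,207),(461,256)),'sa':((376,239),(298,192)),'sb':((440,239),(247,179)),'turq':((366,288),(324,172)),'small':((319,272),(357,188)),'tape':((199,156),(449,296))}
for k,(a,b) in seeds.items():
    r=10 if k=='small' else 16
    eT,bt=disc(T,*a,r,20); eS,bs=disc(S,*b,r,20)
    c=tri(eT[0],eS[0]); p=ray(T,*eT[0],.015); q=ray(S,*eS[0],.015)
    print(k,np.round(eT[0],1),np.round(eT[1],1),np.round(eS[0],1),np.round(eS[1],1),'tri',np.round(c,4),'T',np.round(p[:2],4),'S',np.round(q[:2],4),bt)
print('beaker',ray(T,467,190,.0),'dropper',ray(T,396,190,.04),'forceps',ray(T,354,145,0),'marker',ray(T,497,285,0))
# tray corners, for checks
for u,v in [(140,205),(312,158),(147,228),(315,180)]: print(np.round(ray(T,u,v,.025),3))
a=cv2.resize(T['image'][140:300,120:480,::-1],None,fx=2.2,fy=2.2,interpolation=cv2.INTER_CUBIC); cv2.imwrite('pics/c1.png',cv2.convertScaleAbs(a,alpha=1.3))
E
```

```text
k1 [263.8 187.1] [30.  45.9] [385.5 249.3] [25.9 51.7] tri [0.6117 0.1778 0.0137] T [0.6124 0.1741] S [0.6117 0.1814] 102.0
k2 [230.2 196. ] [30.  42.4] [419.2 252.9] [26.3 46.5] tri [0.5839 0.2704 0.0126] T [0.5831 0.2714] S [0.5872 0.2693] 102.0
k3 [195.5 204.6] [31.7 38.7] [459.1 257. ] [27.6 44.1] tri [0.5551 0.3717 0.0124] T [0.5545 0.3713] S [0.5582 0.3714] 101.0
sa [375.6 238.4] [30.8 31.7] [297.6 190.4] [18.3 28.8] tri [ 0.4696 -0.1555  0.0156] T [ 0.47   -0.1562] S [ 0.4688 -0.1553] 98.0
sb [439.2 238.6] [30.5 31.9] [246.4 177.1] [16.9 28.1] tri [ 0.4744 -0.3384  0.0158] T [ 0.4747 -0.3392] S [ 0.4733 -0.3383] 98.0
turq [365.2 286.8] [31.2 32.1] [323.7 169.8] [14.4 26.6] tri [ 0.3317 -0.127   0.017 ] T [ 0.3321 -0.1283] S [ 0.3287 -0.127 ] 97.0
small [318.5 271.9] [19.4 19.4] [356.8 186.4] [10.7 17.4] tri [0.3698 0.0059 0.0145] T [0.3701 0.0051] S [0.3702 0.0069] 99.0
tape [198.2 154.7] [19.4 20.9] [449.  293.8] [18.9 26.3] tri [0.7045 0.3745 0.0196] T [0.7059 0.3751] S [0.6997 0.375 ] 99.0
beaker [ 0.62314953 -0.42713824  0.        ] dropper [ 0.60881124 -0.21125302  0.04      ] forceps [ 0.75313628 -0.08979104  0.        ] marker [ 0.34794792 -0.50527189  0.        ]
[0.547 0.53  0.025]
[0.702 0.035 0.025]
[0.481 0.503 0.025]
[0.636 0.024 0.025]
```

View pics/c1.png

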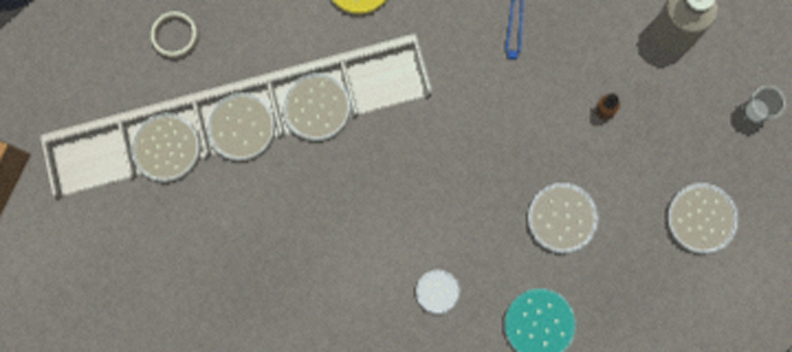

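The enlarged view confirms the layout: the end bays are empty and the kept plates are home. Next I refine the tray pose from the kept plates' tan agar.

```bash
python3 - <<'E'
from h import *
T=dict(np.load('pics/top0.npz')); S=dict(np.load('pics/scene0.npz'))
def tan(s,u,v,r):
    im=cv2.GaussianBlur(s['image'],(3,3),0).astype(int); sat=im[:,:,0]-im[:,:,2]; yy,xx=np.mgrid[:400,:640]
    m=((sat>18)&(np.hypot(xx-u,yy-v)<r)).astype(np.uint8)
    c=max(cv2.findContours(m,cv2.RETR_EXTERNAL,cv2.CHAIN_APPROX_NONE)[0],key=cv2.contourArea)
    e=cv2.fitEllipse(cv2.convexHull(c)); return e
for s,seeds,n in ((T,[(264,188),(229,197),(195,207),(376,239),(440,239)],'T'),(S,[(385,249),(422,252),(461,256),(298,192),(247,179)],'S')):
    pts=[]
    for a in seeds:
        e=tan(s,*a,22); p=ray(s,*e[0],.010); pts.append(p[:2]); print(n,np.round(e[0],1),np.round(e[1],1),np.round(p[:2],4))
    k=np.array(pts[:3]); d=k[2]-k[0]; print('pitch',np.linalg.norm(d)/2,'yaw',np.degrees(np.arctan2(-d[0],d[1])),'mid',k.mean(0))
E
```

```text
T [254.4 188.3] [3.  3.8] [0.609  0.2025]Traceback (most recent call last):
  File "<stdin>", line 11, in <module>
  File "<stdin>", line 7, in tan
cv2.error: OpenCV(4.12.0) /io/opencv/modules/imgproc/src/shapedescr.cpp:361: error: (-201:Incorrect size of input array) There should be at least 5 points to fit the ellipse in function 'fitEllipseNoDirect'
```

```bash
python3 - <<'E'
from h import *
T=dict(np.load('pics/top0.npz')); S=dict(np.load('pics/scene0.npz'))
im=T['image'].astype(int); print('agar',im[235,372],im[190,267],'tray',im[180,292],'bench',im[260,250])
def tan(s,u,v,r):
    lab=cv2.cvtColor(cv2.GaussianBlur(s['image'],(3,3),0),cv2.COLOR_RGB2LAB).astype(int); f=lab[:,:,2]
    yy,xx=np.mgrid[:400,:640]; d=np.hypot(xx-u,yy-v); hi=np.median(f[d<7]); lo=np.median(f[int(260),200:300])
    m=((f>(hi+lo)/2)&(d<r)).astype(np.uint8); m=cv2.morphologyEx(m,cv2.MORPH_OPEN,np.ones((3,3),np.uint8))
    c=max(cv2.findContours(m,cv2.RETR_EXTERNAL,cv2.CHAIN_APPROX_NONE)[0],key=cv2.contourArea)
    return cv2.fitEllipse(cv2.convexHull(c)),hi,lo
for s,seeds,n in ((T,[(264,188),(229,197),(195,207),(376,239),(440,239)],'T'),(S,[(385,249),(422,252),(461,256),(298,192),(247,179)],'S')):
    pts=[]
    for a in seeds:
        e,hi,lo=tan(s,*a,22); p=ray(s,*e[0],.011); pts.append(p[:2]); print(n,hi,lo,np.round(e[0],1),np.round(e[1],1),np.round(p[:2],4))
    k=np.array(pts[:3]); d=k[2]-k[0]; print('pitch',np.linalg.norm(d)/2,'yaw',np.degrees(np.arctan2(-d[0],d[1])),'mid',k.mean(0))
E
```

```text
agar [124 124 111] [127 126 110] tray [166 167 156] bench [98 94 90]
T 137.0 131.0 [263.6 188.3] [25.4 26.3] [0.6096 0.175 ]
T 137.0 131.0 [229.3 197.3] [25.7 26.7] [0.5798 0.2747]
T 137.0 131.0 [194.9 206.7] [25.9 27.5] [0.5491 0.3736]
T 135.0 131.0 [375.3 238.7] [26.1 26.7] [ 0.4697 -0.1558]
T 136.0 131.0 [438.9 238.9] [25.9 27.3] [ 0.4742 -0.3392]
pitch 0.10379875035687182 yaw 16.94448332567196 mid [0.57947179 0.27440435]
S 145.0 132.0 [383.9 248.6] [19.4 30.7] [0.6067 0.1756]
S 144.0 132.0 [422.5 252.1] [19.  31.6] [0.5761 0.276 ]
S 145.0 132.0 [460.7 255.4] [19.2 32.1] [0.5455 0.3738]
S 144.0 132.0 [297.5 191.1] [15.5 25.5] [ 0.4677 -0.156 ]
S 145.0 132.0 [246.6 177.9] [14.1 25.4] [ 0.472  -0.3388]
pitch 0.1037117689127135 yaw 17.159750000311803 mid [0.57614273 0.27517761]
```

```bash
python3 - <<'E'
from h import *
from scipy.spatial.transform import Rotation as R
s=snap('wrist','w0'); t=telemetry.sense()
P=np.array(s['pose']); Rt=R.from_quat(t['tool_rot']).as_matrix()
print(s['fx'],'cam in tool',np.round(Rt.T@(P[:3,3]-t['tcp_pos']),4),np.round(Rt.T@P[:3,:3],3).tolist(), np.round(Rt,3).tolist(),t['t'])
print([np.round(ray(s,u,v,0)[:2],3) for u,v in ((0,0),(640,0),(0,400),(640,400))])
E
```

```text
347.9784332948667 cam in tool [ 0.08   -0.0004 -0.1421] [[0.001, -0.951, -0.31], [1.0, 0.001, -0.0], [0.0, -0.31, 0.951]] [[-0.947, 0.32, -0.001], [0.32, 0.947, -0.001], [0.0, -0.002, -1.0]] 0.15
[array([-0.048,  0.358]), array([0.146, 0.932]), array([0.373, 0.07 ]), array([0.654, 0.909])]
```

```bash
cat >> h.py <<'E'
from scipy.spatial.transform import Rotation as Rn
def plan(wps,g,vmax=.05,amax=9.,p0=None):
    """wps rows (x,y,z,yaw_deg[,v m/row]); prints calls of 5 rows, tracking the rounded commands"""
    t=telemetry.sense()
    if p0 is None:
        m=Rn.from_quat(t['tool_rot']).as_matrix(); p0=[*t['tcp_pos'],np.degrees(np.arctan2(m[1,0],m[0,0]))]
    cur=np.array(p0,float); tgt=[]
    last=cur.copy()
    for w in wps:
        v=w[4] if len(w)>4 else vmax; a=np.array(w[:4],float)
        a[3]=last[3]+(a[3]-last[3]+180)%360-180
        n=max(1,int(np.ceil(max(np.linalg.norm(a[:3]-last[:3])/v,abs(a[3]-last[3])/amax)-1e-6)))
        tgt+=[last+(a-last)*k/n for k in range(1,n+1)]; last=a
    while len(tgt)%5: tgt.append(tgt[-1])
    for i in range(0,len(tgt),5):
        c,s=np.cos(np.radians(cur[3])),np.sin(np.radians(cur[3])); A=np.array([[c,s,0],[s,-c,0],[0,0,-1.]])
        rs=[]
        for q in tgt[i:i+5]:
            d=np.round(A@(q[:3]-cur[:3])*1000); r=np.round(cur[3]-q[3],1)
            rs.append(f"{d[0]:.0f} {d[1]:.0f} {d[2]:.0f} 0 0 {r:g} {g:g}".replace('-0 ','0 '))
        print('; '.join(rs))
        cur=np.array([*(cur[:3]+A.T@(d/1000)),cur[3]-r])
    print('end',np.round(cur,4),'rows',len(tgt))
E
python3 - <<'E'
from h import *
plan([(.34,.46,.2,140),(.44,.36,.2,130),(.48,.2,.2,110),(.48,0,.2,95),(.47,-.214,.12,90),(.47,-.214,.06,90)],.05)
E
```

```text
-44 -20 8 0 0 5.3 0.05; -87 -40 15 0 0 10.7 0.05; -131 -60 23 0 0 16 0.05; -175 -80 31 0 0 21.3 0.05; -217 -101 31 0 0 24.7 0.05
-47 -1 0 0 0 3.3 0.05; -94 -2 0 0 0 6.6 0.05; -129 -25 0 0 0 11.6 0.05; -164 -47 0 0 0 16.6 0.05; -199 -69 0 0 0 21.6 0.05
-40 -8 0 0 0 5 0.05; -85 -29 0 0 0 8.8 0.05; -131 -50 0 0 0 12.5 0.05; -176 -71 0 0 0 16.3 0.05; -221 -93 0 0 0 20 0.05
-43 -5 16 0 0 1 0.05; -85 -11 32 0 0 2 0.05; -128 -17 48 0 0 3 0.05; -170 -23 64 0 0 4 0.05; -212 -28 80 0 0 5 0.05
0 0 30 0 0 0 0.05; 0 0 60 0 0 0 0.05; 0 0 60 0 0 0 0.05; 0 0 60 0 0 0 0.05; 0 0 60 0 0 0 0.05
end [ 4.70200e-01 -2.13600e-01  5.95000e-02  9.00304e+01] rows 25
```

Emit:
move_arm(
  commands="-44 -20 8 0 0 5.3 0.05; -87 -40 15 0 0 10.7 0.05; -131 -60 23 0 0 16 0.05; -175 -80 31 0 0 21.3 0.05; -217 -101 31 0 0 24.7 0.05",
)

```text
t: 0.78
tcp_pos: [0.3739, 0.4255, 0.1994]
tool_rot: [0.37, 0.929, -0.001, -0.0]
force: [1.0, 0.4, -0.7]
finger_gap: 0.527
gripper_force: 0.0
```

```bash
python3 -c "
from h import *
s=snap('wrist','w1'); print(proj(s,(.516,.465,0)),telemetry.sense()['tcp_pos'])"
```

```text
(np.float64(434.7202865183866), np.float64(241.274160071597)) [0.37827177 0.42199217 0.19967304]
```

Emit:
move_arm(
  commands="-47 -1 0 0 0 3.3 0.05; -94 -2 0 0 0 6.6 0.05; -129 -25 0 0 0 11.6 0.05; -164 -47 0 0 0 16.6 0.05; -199 -69 0 0 0 21.6 0.05",
)

```text
t: 1.45
tcp_pos: [0.4707, 0.239, 0.2001]
tool_rot: [0.538, 0.843, -0.0, -0.0]
force: [0.6, -0.3, 0.5]
finger_gap: 0.528
gripper_force: 0.0
```

```bash
python3 -c "
from h import *
s=snap('wrist','w2'); print(proj(s,(.516,.465,0)),proj(s,(.638,.075,0)),telemetry.sense()['tcp_pos'])
a=dict(np.load('pics/w1.npz'))['image'];b=s['image'];cv2.imwrite('pics/w12.png',cv2.resize(np.hstack([a,b])[:,:,::-1],None,fx=.625,fy=.625,interpolation=cv2.INTER_AREA))"
```

```text
(np.float64(478.81782672096824), np.float64(-44.63876802801849)) (np.float64(385.2081887855259), np.float64(349.9179059645679)) [0.47182646 0.23487092 0.2000671 ]
```

View pics/w12.png

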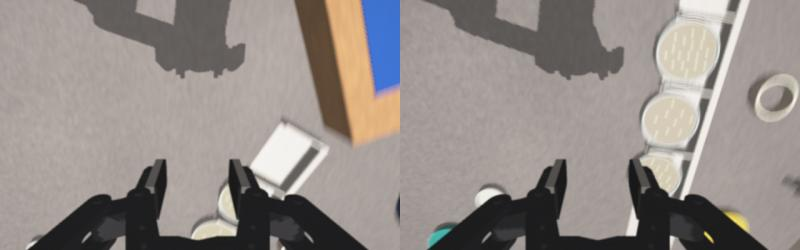

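The wrist pictures are motion-blurred because the arm was still moving. They show bay 4 at about (290,150) and the kept plates clearly. I'll look again when the arm is still.

Emit:
move_arm(
  commands="-40 -8 0 0 0 5 0.05; -85 -29 0 0 0 8.8 0.05; -131 -50 0 0 0 12.5 0.05; -176 -71 0 0 0 16.3 0.05; -221 -93 0 0 0 20 0.05",
)

```text
t: 2.12
tcp_pos: [0.4798, -0.0007, 0.2003]
tool_rot: [0.676, 0.737, 0.0, 0.0]
force: [0.8, -0.7, 0.2]
finger_gap: 0.525
gripper_force: 0.0
```

Emit:
move_arm(
  commands="-43 -5 16 0 0 1 0.05; -85 -11 32 0 0 2 0.05; -128 -17 48 0 0 3 0.05; -170 -23 64 0 0 4 0.05; -212 -28 80 0 0 5 0.05",
)

```text
t: 2.75
tcp_pos: [0.4705, -0.2142, 0.1197]
tool_rot: [0.707, 0.707, 0.0, -0.0]
force: [1.0, -0.7, -0.2]
finger_gap: 0.528
gripper_force: 0.0
```

Emit:
move_arm(
  commands="0 0 30 0 0 0 0.05; 0 0 60 0 0 0 0.05; 0 0 60 0 0 0 0.05; 0 0 60 0 0 0 0.05; 0 0 60 0 0 0 0.05",
)

```text
t: 3.38
tcp_pos: [0.4714, -0.2134, 0.0616]
tool_rot: [0.707, 0.708, 0.0, 0.001]
force: [-1.4, -0.4, -0.0]
finger_gap: 0.523
gripper_force: 0.0
```

```bash
python3 -c "
from h import *
s=snap('wrist','w3'); t=telemetry.sense(); print(t['t'],t['tcp_pos'],t['finger_gap'],proj(s,(.4697,-.156,.015)),proj(s,t['tcp_pos']))
cv2.imwrite('pics/w3v.png',s['image'][:,:,::-1])"
```

```text
3.425 [ 0.47133539 -0.21336334  0.06154037] 0.5255408536189544 (np.float64(313.8794400710725), np.float64(131.21654622728178)) (np.float64(317.1156505564856), np.float64(269.8742310447541))
```

View pics/w3v.png

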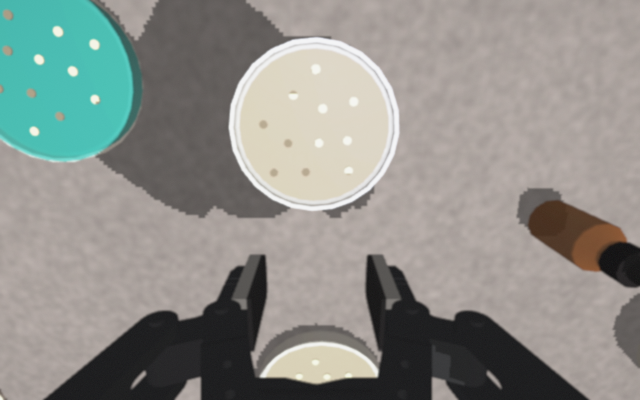

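The plate shows at (314,124), centred between the fingertips at rows 255–260, with gap edges at u≈262 and 368. I'll lower the tool behind it and push along a smooth curve towards bay 4's mouth.

```bash
cat >> h.py <<'E'
D=.050
def push(start,segs,g,z,p0=None,D=D):
    """plate-centre path: start (x,y,heading), segs (length, turn_deg, step m/row) -> TCP plan"""
    x,y,h=start; w=[]
    for L,a,st in segs:
        n=max(1,int(round(L/st)))
        for k in range(n):
            hm=np.radians(h+a/n/2); x+=L/n*np.cos(hm); y+=L/n*np.sin(hm); h+=a/n
            w.append((x-D*np.cos(np.radians(h)),y-D*np.sin(np.radians(h)),z,h,1.))
    print('C end',round(x,4),round(y,4),h); plan(w,g,amax=30,p0=p0)
def bay(i,mid=(.578,.2735),yaw=17.05,s=0.):
    c,n=np.cos(np.radians(yaw)),np.sin(np.radians(yaw)); y=(i-2)*.102
    return np.array([mid[0]-n*y-s*c,mid[1]+c*y-s*n])
E
python3 - <<'E'
from h import *
y=17.; ph=110.
def end(start,segs):
    x,yy,h=start
    for L,a,st in segs:
        n=200
        for k in range(n):
            hm=np.radians(h+a/n/2); x+=L/n*np.cos(hm); yy+=L/n*np.sin(hm); h+=a/n
    return np.array([x,yy])
st=(.4713,-.1634,90.)
r=np.radians
segs=[(.214,0,.014),(.12*r(20),20,.012),(0,0,.014),(.075*r(93),-93,.008)]
e=end(st,segs); b=bay(4); print('bay4',b)
u=np.array([np.cos(r(ph)),np.sin(r(ph))]); v=np.array([np.cos(r(y)),np.sin(r(y))])
l2,l3=np.linalg.solve(np.c_[u,v],b-e); print(l2,l3)
segs[2]=(l2,0,.014); segs+= [(l3-.110,0,.006)]
push(st,segs,.05,.004,p0=[.4713,-.2134,.0045,90])
E
```

```text
bay4 [0.51818595 0.46853405]
0.2660384500945929 0.10097632881046027
C end 0.413 0.4364 16.999999999999982
14 0 0 0 0 0 0.05; 29 0 0 0 0 0 0.05; 43 0 0 0 0 0 0.05; 57 0 0 0 0 0 0.05; 71 0 0 0 0 0 0.05
15 0 0 0 0 0 0.05; 29 0 0 0 0 0 0.05; 43 0 0 0 0 0 0.05; 57 0 0 0 0 0 0.05; 72 0 0 0 0 0 0.05
14 0 0 0 0 0 0.05; 28 0 0 0 0 0 0.05; 42 0 0 0 0 0 0.05; 57 0 0 0 0 0 0.05; 71 0 0 0 0 0 0.05
14 5 0 0 0 -6.7 0.05; 29 8 0 0 0 -13.3 0.05; 44 10 0 0 0 -20 0.05; 57 5 0 0 0 -20 0.05; 70 0 0 0 0 -20 0.05
14 0 0 0 0 0 0.05; 28 0 0 0 0 0 0.05; 42 0 0 0 0 0 0.05; 56 0 0 0 0 0 0.05; 70 0 0 0 0 0 0.05
14 0 0 0 0 0 0.05; 28 0 0 0 0 0 0.05; 42 0 0 0 0 0 0.05; 56 0 0 0 0 0 0.05; 70 0 0 0 0 0 0.05
14 0 0 0 0 0 0.05; 28 0 0 0 0 0 0.05; 42 0 0 0 0 0 0.05; 56 0 0 0 0 0 0.05; 70 0 0 0 0 0 0.05
14 0 0 0 0 0 0.05; 28 0 0 0 0 0 0.05; 37 -5 0 0 0 6.2 0.05; 46 -9 0 0 0 12.4 0.05; 55 -12 0 0 0 18.6 0.05
8 -5 0 0 0 6.2 0.05; 17 -9 0 0 0 12.4 0.05; 27 -12 0 0 0 18.6 0.05; 36 -14 0 0 0 24.8 0.05; 46 -15 0 0 0 31 0.05
8 -5 0 0 0 6.2 0.05; 17 -9 0 0 0 12.4 0.05; 27 -12 0 0 0 18.6 0.05; 36 -14 0 0 0 24.8 0.05; 46 -15 0 0 0 31 0.05
8 -5 0 0 0 6.2 0.05; 17 -9 0 0 0 12.4 0.05; 8 -10 0 0 0 12.4 0.05; 8 -10 0 0 0 12.4 0.05; 8 -10 0 0 0 12.4 0.05
end [3.650e-01 4.212e-01 4.500e-03 1.700e+01] rows 55
```

Emit:
move_arm(
  commands="0 0 20 0 0 0 0.05; 0 0 40 0 0 0 0.05; 0 0 50 0 0 0 0.05; 0 0 57 0 0 0 0.05; 0 0 57 0 0 0 0.05",
)

```text
t: 4.05
tcp_pos: [0.4706, -0.2131, 0.0033]
tool_rot: [0.707, 0.707, -0.0, -0.0]
force: [1.2, 0.2, -0.2]
finger_gap: 0.522
gripper_force: 0.0
```

Emit:
move_arm(
  commands="14 0 0 0 0 0 0.05; 29 0 0 0 0 0 0.05; 43 0 0 0 0 0 0.05; 57 0 0 0 0 0 0.05; 71 0 0 0 0 0 0.05",
)

```text
t: 4.68
tcp_pos: [0.4706, -0.141, 0.0035]
tool_rot: [0.707, 0.707, 0.0, 0.0]
force: [-0.1, -1.5, 0.7]
finger_gap: 0.521
gripper_force: 0.5
```

Emit:
move_arm(
  commands="15 0 0 0 0 0 0.05; 29 0 0 0 0 0 0.05; 43 0 0 0 0 0 0.05; 57 0 0 0 0 0 0.05; 72 0 0 0 0 0 0.05",
)

```text
t: 5.3
tcp_pos: [0.4704, -0.0692, 0.0033]
tool_rot: [0.707, 0.707, 0.0, 0.0]
force: [0.6, -1.4, 0.8]
finger_gap: 0.523
gripper_force: 0.6
```

```bash
cat >> h.py <<'E'
def rimtool(f):
    """wrist shot: plate rim-ellipse centre in tool axes (mm from TCP)"""
    s=snap('wrist',f); t=telemetry.sense(); im=s['image'].astype(int)
    P=np.array(s['pose']); m=Rn.from_quat(t['tool_rot']).as_matrix()
    lab=cv2.cvtColor(cv2.GaussianBlur(s['image'],(5,5),0),cv2.COLOR_RGB2LAB).astype(int)
    k=((lab[:,:,2]>136)&(lab[:,:,0]>100)).astype(np.uint8); k[330:]=0
    k=cv2.morphologyEx(k,cv2.MORPH_OPEN,np.ones((7,7),np.uint8))
    out=[]
    for c in cv2.findContours(k,cv2.RETR_EXTERNAL,cv2.CHAIN_APPROX_NONE)[0]:
        if cv2.contourArea(c)<3000: continue
        e=cv2.fitEllipse(cv2.convexHull(c)); p=ray(s,*e[0],.011)
        out.append((np.round(e[0],0),np.round(e[1],0),np.round(p[:2],4),np.round((m.T@(p-t['tcp_pos']))[:2]*1000,1)))
    print(round(t['t'],2),np.round(t['tcp_pos'],4)); [print(*o) for o in out]
    return s
E
python3 -c "
from h import *
rimtool('w4')"
```

```text
5.35 [ 0.4695 -0.0674  0.0033]
[315. 159.] [202. 205.] [ 0.4694 -0.0162] [51.2  0. ]
```

View pics/w4.png

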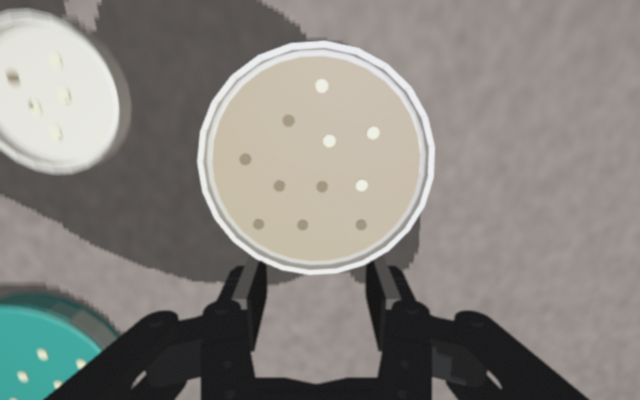

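The plate sits centred in the finger cradle at (315,159), 51 mm ahead of the TCP. The small dish at the left is clear, so I continue.

Emit:
move_arm(
  commands="14 0 0 0 0 0 0.05; 28 0 0 0 0 0 0.05; 42 0 0 0 0 0 0.05; 57 0 0 0 0 0 0.05; 71 0 0 0 0 0 0.05",
)

```text
t: 5.98
tcp_pos: [0.4702, 0.002, 0.0033]
tool_rot: [0.707, 0.707, -0.0, -0.0]
force: [-0.5, 0.0, 0.1]
finger_gap: 0.524
gripper_force: 0.1
```

Emit:
move_arm(
  commands="14 5 0 0 0 -6.7 0.05; 29 8 0 0 0 -13.3 0.05; 44 10 0 0 0 -20 0.05; 57 5 0 0 0 -20 0.05; 70 0 0 0 0 -20 0.05",
)

```text
t: 6.6
tcp_pos: [0.4697, 0.0718, 0.0033]
tool_rot: [0.574, 0.819, -0.0, -0.0]
force: [-0.1, -0.6, -0.1]
finger_gap: 0.524
gripper_force: 0.2
```

Emit:
move_arm(
  commands="14 0 0 0 0 0 0.05; 28 0 0 0 0 0 0.05; 42 0 0 0 0 0 0.05; 56 0 0 0 0 0 0.05; 70 0 0 0 0 0 0.05",
)

```text
t: 7.22
tcp_pos: [0.446, 0.1376, 0.0033]
tool_rot: [0.573, 0.819, 0.0, 0.0]
force: [0.6, -1.0, -0.4]
finger_gap: 0.524
gripper_force: 0.2
```

```bash
python3 -c "
from h import *
rimtool('w5')"
```

```text
7.28 [0.4449 0.1386 0.0033]
[315. 158.] [202. 206.] [0.4268 0.1875] [52.1 -0.2]
```

Emit:
move_arm(
  commands="14 0 0 0 0 0 0.05; 28 0 0 0 0 0 0.05; 42 0 0 0 0 0 0.05; 56 0 0 0 0 0 0.05; 70 0 0 0 0 0 0.05",
)

```text
t: 7.9
tcp_pos: [0.422, 0.2034, 0.0033]
tool_rot: [0.573, 0.819, -0.0, -0.0]
force: [-0.2, 0.1, -0.8]
finger_gap: 0.524
gripper_force: 0.2
```

Emit:
move_arm(
  commands="14 0 0 0 0 0 0.05; 28 0 0 0 0 0 0.05; 42 0 0 0 0 0 0.05; 56 0 0 0 0 0 0.05; 70 0 0 0 0 0 0.05",
)

```text
t: 8.52
tcp_pos: [0.3981, 0.2691, 0.0033]
tool_rot: [0.573, 0.819, -0.0, -0.0]
force: [0.8, -0.3, -0.4]
finger_gap: 0.525
gripper_force: 0.2
```

Emit:
move_arm(
  commands="14 0 0 0 0 0 0.05; 28 0 0 0 0 0 0.05; 37 -5 0 0 0 6.2 0.05; 46 -9 0 0 0 12.4 0.05; 55 -12 0 0 0 18.6 0.05",
)

```text
t: 9.15
tcp_pos: [0.3677, 0.3164, 0.0033]
tool_rot: [0.699, 0.715, -0.0, -0.0]
force: [-0.1, -0.5, 0.4]
finger_gap: 0.525
gripper_force: 0.2
```

Emit:
move_arm(
  commands="8 -5 0 0 0 6.2 0.05; 17 -9 0 0 0 12.4 0.05; 27 -12 0 0 0 18.6 0.05; 36 -14 0 0 0 24.8 0.05; 46 -15 0 0 0 31 0.05",
)

```text
t: 9.78
tcp_pos: [0.3513, 0.3618, 0.0033]
tool_rot: [0.865, 0.502, -0.001, 0.0]
force: [0.0, -0.2, -0.1]
finger_gap: 0.525
gripper_force: 0.3
```

```bash
python3 -c "
from h import *
rimtool('w6')"
```

```text
9.82 [0.3518 0.3631 0.0034]
[315. 159.] [202. 206.] [0.3768 0.408 ] [51.4 -0.7]
```

Emit:
move_arm(
  commands="8 -5 0 0 0 6.2 0.05; 17 -9 0 0 0 12.4 0.05; 27 -12 0 0 0 18.6 0.05; 36 -14 0 0 0 24.8 0.05; 40 -16 0 0 0 31 0.05",
)

```text
t: 10.45
tcp_pos: [0.3579, 0.4047, 0.0033]
tool_rot: [0.967, 0.253, 0.0, -0.0]
force: [-1.4, 0.5, -0.4]
finger_gap: 0.523
gripper_force: 0.2
```

Emit:
move_arm(
  commands="2 -5 0 0 0 6.2 0.05; 5 -10 0 0 0 12.4 0.05; 5 -10 0 0 0 12.4 0.05; 5 -10 0 0 0 12.4 0.05; 5 -10 0 0 0 12.4 0.05",
)

```text
t: 11.08
tcp_pos: [0.3572, 0.415, 0.0033]
tool_rot: [0.989, 0.149, -0.0, 0.0]
force: [-0.2, 0.6, -0.3]
finger_gap: 0.527
gripper_force: 0.1
```

```bash
python3 -c "
from h import *
s=rimtool('w7'); print(proj(s,[*bay(4),0]),telemetry.sense()['tool_rot'])"
```

```text
11.12 [0.3573 0.415  0.0033]
[306. 154.] [203. 208.] [0.4081 0.4347] [54.3 -4. ]
(np.float64(304.0063569773751), np.float64(-213.4331873727929)) [ 9.88928975e-01  1.48389505e-01 -1.76945710e-04  8.25652075e-05]
```

View pics/w7.png

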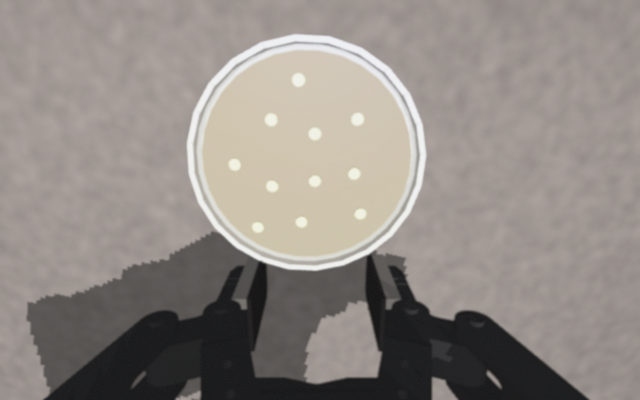

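The plate is at (306,154), still in the cradle but 4 mm to the left of centre. I'll back off and rise to measure bay 4 sharply.

Emit:
move_arm(
  commands="-15 0 0 0 0 0 0.05; -15 0 -55 0 0 0 0.05; 25 0 -95 0 0 0 0.05; 65 0 -135 0 0 0 0.05; 65 0 -135 0 0 0 0.05",
)

```text
t: 11.75
tcp_pos: [0.424, 0.4365, 0.1422]
tool_rot: [0.989, 0.148, 0.005, -0.002]
force: [-0.1, 0.8, -1.3]
finger_gap: 0.528
gripper_force: 0.0
```

```bash
python3 -c "
from h import *
snapshot('wrist');snapshot('wrist');s=rimtool('w8'); print([np.round(proj(s,[*bay(i),0])) for i in (3,4)])
print(np.round(ray(s,320,200,0),3))"
```

```text
11.9 [0.417  0.4329 0.137 ]
[311. 204.] [93. 99.] [0.4061 0.4339] [-9.6 -4.3]
[595.  44.] [104. 127.] [0.5796 0.2761] [110.1 197.4]
[458.  50.] [ 87. 120.] [0.5474 0.3672] [105.9 100.9]
[ 95. -39.] [ 77. 950.] [0.5272 0.6197] [ 160.7 -146.4]
[array([448.,  49.]), array([310.,  49.])]
[0.408 0.427 0.   ]
```

View pics/w8.png

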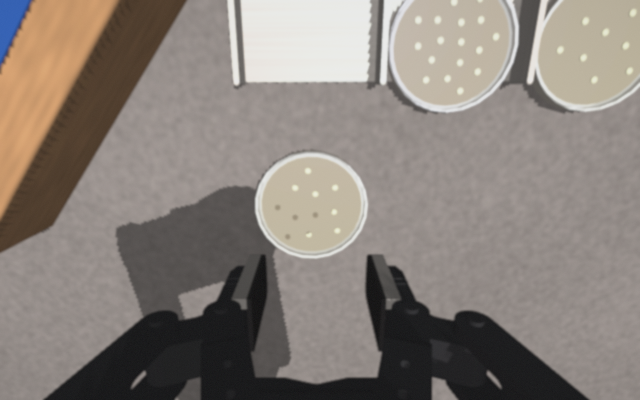

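Bay 4's wall tips are at about (237,85) and (384,84), the plate is at (311,204), and kept_c is in bay 3 at (452,48).

```bash
python3 - <<'E'
from h import *
s=dict(np.load('pics/w8.npz')); im=s['image'].astype(int).max(2)
for v in (20,40,60,76):
    print(v,'L',[f"{u}:{im[v,u]}" for u in range(224,250)]); print(v,'R',[f"{u}:{im[v,u]}" for u in range(364,394)])
E
```

```text
20 L ['224:149', '225:148', '226:145', '227:146', '228:170', '229:214', '230:229', '231:233', '232:233', '233:231', '234:217', '235:172', '236:123', '237:105', '238:104', '239:106', '240:119', '241:161', '242:213', '243:230', '244:233', '245:233', '246:233', '247:233', '248:233', '249:233']
20 R ['364:234', '365:234', '366:234', '367:233', '368:227', '369:202', '370:166', '371:148', '372:145', '373:146', '374:146', '375:146', '376:140', '377:121', '378:99', '379:87', '380:82', '381:88', '382:136', '383:202', '384:230', '385:234', '386:234', '387:234', '388:229', '389:210', '390:171', '391:141', '392:128', '393:138']
40 L ['224:147', '225:146', '226:145', '227:143', '228:142', '229:157', '230:197', '231:225', '232:233', '233:234', '234:233', '235:226', '236:190', '237:138', '238:107', '239:104', '240:106', '241:111', '242:148', '243:203', '244:228', '245:233', '246:233', '247:233', '248:234', '249:234']
40 R ['364:235', '365:235', '366:235', '367:231', '368:215', '369:176', '370:150', '371:145', '372:143', '373:145', '374:144', '375:139', '376:121', '377:99', '378:86', '379:83', '380:
[... 697 characters left out ...]
387:181', '388:142', '389:161', '390:204', '391:225', '392:228', '393:219']
76 L ['224:149', '225:150', '226:150', '227:150', '228:150', '229:150', '230:148', '231:153', '232:178', '233:217', '234:231', '235:234', '236:235', '237:231', '238:214', '239:165', '240:123', '241:107', '242:106', '243:108', '244:137', '245:189', '246:224', '247:232', '248:234', '249:234']
76 R ['364:235', '365:235', '366:233', '367:223', '368:191', '369:155', '370:143', '371:141', '372:141', '373:140', '374:128', '375:108', '376:91', '377:83', '378:87', '379:124', '380:185', '381:225', '382:234', '383:236', '384:236', '385:230', '386:202', '387:159', '388:140', '389:133', '390:120', '391:106', '392:112', '393:143']
```

```bash
cat > t.py <<'E'
from h import *
def mid(f,rows):
    s=dict(np.load(f'pics/{f}.npz')); L=[];R=[]
    for v,l,r in rows:
        L.append(ray(s,l,v,.025)[:2]);R.append(ray(s,r,v,.025)[:2])
    L=np.array(L);R=np.array(R); print('sep',np.linalg.norm(L-R,axis=1)); M=(L+R)/2
    d=M[0]-M[-1]; w=(L-R).mean(0)
    print('M',M,'yaw',np.degrees(np.arctan2(d[1],d[0])),'yaw2',np.degrees(np.arctan2(-w[0],w[1]))); return M.mean(0)
E
python3 - <<'E'
from t import *
m=mid('w8',[(20,231.8,386.2),(60,234.7,383.8),(76,235.7,383.1)])
c,n=np.cos(np.radians(17.1)),np.sin(np.radians(17.1))
for nm,p in (('model bay4',bay(4)),('plate',(.4061,.4339)),('k3',(.5474,.3672))):
    e=np.array(p)-m; print(nm,'along',e@[c,n],'left',e@[-n,c])
E
```

```text
sep [0.10167513 0.10144554 0.10163901]
M [[0.53275824 0.47323325]
 [0.50938455 0.4660353 ]
 [0.49960469 0.46298746]] yaw 17.173256084241764 yaw2 17.07437056700438
model bay4 along 0.0044093218266753765 left -0.0001895200037854015
plate along -0.1129054528110039 left -0.00033471084526312723
k3 along 0.002535610487005451 left -0.10563400288763627
```

Bay 4 is at yaw 17.1°, and the plate is within 0.3 mm of its centre line. I'll go back down behind the plate and push it in.

```bash
python3 - <<'E'
from h import *
plan([(.3448,.4154,.065,17.1,.06),(.3448,.4154,.0045,17.1,.035)],.05)
c,n=np.cos(np.radians(17.1)),np.sin(np.radians(17.1))
E
```

```text
-37 -2 36 0 0 0 0.05; -74 -4 72 0 0 0 0.05; -74 -4 102 0 0 0 0.05; -74 -4 133 0 0 0 0.05; -74 -4 133 0 0 0 0.05
end [3.45100e-01 4.15000e-01 4.00000e-03 1.70511e+01] rows 5
```

Emit:
move_arm(
  commands="-40 -2 20 0 0 0 0.05; -74 -4 60 0 0 0 0.05; -74 -4 102 0 0 0 0.05; -74 -4 133 0 0 0 0.05; -74 -4 133 0 0 0 0.05",
)

```text
t: 12.52
tcp_pos: [0.3435, 0.4138, 0.0022]
tool_rot: [0.989, 0.148, -0.004, 0.003]
force: [-0.5, 0.1, -0.8]
finger_gap: 0.524
gripper_force: 0.0
```

Emit:
move_arm(
  commands="8 0 0 0 0 0 0.05; 16 0 0 0 0 0 0.05; 24 0 0 0 0 0 0.05; 32 0 0 0 0 0 0.05; 40 0 0 0 0 0 0.05",
)

```text
t: 13.15
tcp_pos: [0.3863, 0.4282, 0.0057]
tool_rot: [0.989, 0.148, -0.0, -0.0]
force: [-1.2, -0.8, 0.8]
finger_gap: 0.525
gripper_force: 0.7
```

```bash
python3 -c "
from t import *
s=rimtool('w9'); t=telemetry.sense(); m=np.array([.5139,.4674]); c,n=np.cos(np.radians(17.1)),np.sin(np.radians(17.1)); e=t['tcp_pos'][:2]-m; print('tcp along',e@[c,n],'left',e@[-n,c])"
```

```text
13.2 [0.3879 0.4289 0.0057]
[316. 159.] [198. 203.] [0.4361 0.4436] [50.3  0.1]
tcp along -0.13174026420252016 left 0.0002839357185584807
```

Emit:
move_arm(
  commands="8 0 1 0 0 0 0.05; 16 0 1 0 0 0 0.05; 24 0 1 0 0 0 0.05; 32 0 1 0 0 0 0.05; 40 0 1 0 0 0 0.05",
)

```text
t: 13.82
tcp_pos: [0.4248, 0.4401, 0.0043]
tool_rot: [0.989, 0.148, 0.0, -0.0]
force: [-0.6, 0.3, 1.3]
finger_gap: 0.526
gripper_force: 0.3
```

Emit:
move_arm(
  commands="8 0 0 0 0 0 0.05; 16 0 0 0 0 0 0.05; 22 0 0 0 0 0 0.05; 28 0 0 0 0 0 0.05; 32 0 0 0 0 0 0.05",
)

```text
t: 14.45
tcp_pos: [0.4551, 0.4494, 0.0043]
tool_rot: [0.989, 0.148, 0.0, -0.0]
force: [-0.8, -0.5, 0.1]
finger_gap: 0.527
gripper_force: 0.3
```

Emit:
move_arm(
  commands="2 0 0 0 0 0 0.05; 4 0 0 0 0 0 0.05; 6 0 0 0 0 0 0.05; 8 0 0 0 0 0 0.05; 8 0 0 0 0 0 0.05",
)

```text
t: 15.08
tcp_pos: [0.4627, 0.4517, 0.0044]
tool_rot: [0.989, 0.148, 0.0, -0.0]
force: [-0.6, -0.4, 0.1]
finger_gap: 0.526
gripper_force: 0.0
```

```bash
python3 -c "
from t import *
s=rimtool('w10'); t=telemetry.sense(); m=np.array([.5139,.4674]); c,n=np.cos(np.radians(17.1)),np.sin(np.radians(17.1)); e=t['tcp_pos'][:2]-m; print('tcp along',e@[c,n],'left',e@[-n,c],t['force'])"
```

```text
15.12 [0.4626 0.4517 0.0044]
[316. 158.] [201. 205.] [0.5128 0.4672] [52.6 -0.1]
[577. 130.] [188. 238.] [0.5528 0.3745] [ 63.7 100.3]
tcp along -0.05369953551196616 left 8.036019887551162e-05 [-0.20970196 -0.86314881 -0.34308103]
```

View pics/w10.png

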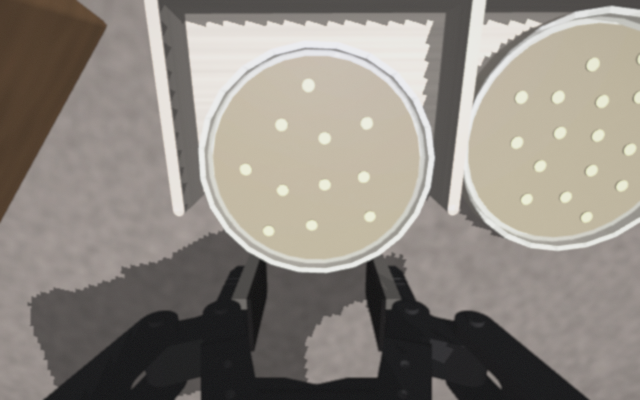

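The plate at (316,158) is centred in the bay and about 10 mm short of its neighbour's row. I push on in small steps and watch the force.

Emit:
move_arm(
  commands="1 0 0 0 0 0 0.05; 3 0 0 0 0 0 0.05; 5 0 0 0 0 0 0.05; 6 0 0 0 0 0 0.05; 6 0 0 0 0 0 0.05",
)

```text
t: 15.75
tcp_pos: [0.4683, 0.4534, 0.0043]
tool_rot: [0.989, 0.148, 0.0, -0.0]
force: [-0.0, -0.7, -0.6]
finger_gap: 0.529
gripper_force: 0.0
```

Emit:
move_arm(
  commands="1 0 0 0 0 0 0.05; 1 0 0 0 0 0 0.05; 2 0 0 0 0 0 0.05; 3 0 0 0 0 0 0.05; 3 0 0 0 0 0 0.05",
)

```text
t: 16.38
tcp_pos: [0.4712, 0.4543, 0.0043]
tool_rot: [0.989, 0.148, 0.0, -0.0]
force: [0.1, -0.8, -0.2]
finger_gap: 0.522
gripper_force: 0.1
```

```bash
python3 -c "
from t import *
s=rimtool('w11'); t=telemetry.sense(); m=np.array([.5139,.4674]); c,n=np.cos(np.radians(17.1)),np.sin(np.radians(17.1)); e=t['tcp_pos'][:2]-m; print('tcp along',e@[c,n],'left',e@[-n,c],t['force'])"
```

```text
16.43 [0.4712 0.4543 0.0043]
[315. 160.] [197. 206.] [0.5208 0.4697] [52.  -0.2]
[572. 153.] [183. 231.] [0.5528 0.3744] [ 54.7 100.3]
tcp along -0.04471207536869703 left 4.1750037526449435e-05 [-0.31500687  0.06981323  0.24547092]
```

Emit:
move_arm(
  commands="1 0 0 0 0 0 0.05; 1 0 0 0 0 0 0.05; 2 0 0 0 0 0 0.05; 2 0 0 0 0 0 0.05; 2 0 0 0 0 0 0.05",
)

```text
t: 17.05
tcp_pos: [0.473, 0.4548, 0.0043]
tool_rot: [0.989, 0.148, 0.0, -0.0]
force: [0.4, -0.5, -0.3]
finger_gap: 0.527
gripper_force: 0.1
```

Emit:
move_arm(
  commands="1 0 0 0 0 0 0.05; 1 0 0 0 0 0 0.05; 1 0 0 0 0 0 0.05; 1 0 0 0 0 0 0.05; 1 0 0 0 0 0 0.05",
)

```text
t: 17.68
tcp_pos: [0.4738, 0.4551, 0.0043]
tool_rot: [0.989, 0.148, -0.0, 0.0]
force: [-0.3, 0.7, 0.8]
finger_gap: 0.522
gripper_force: 0.3
```

Emit:
move_arm(
  commands="1 0 0 0 0 0 0.05; 1 0 0 0 0 0 0.05; 1 0 0 0 0 0 0.05; 1 0 0 0 0 0 0.05; 1 0 0 0 0 0 0.05",
)

```text
t: 18.3
tcp_pos: [0.4741, 0.4551, 0.0042]
tool_rot: [0.989, 0.148, -0.001, 0.0]
force: [-4.2, -1.5, 1.5]
finger_gap: 0.526
gripper_force: 1.7
```

```bash
python3 -c "
from t import *
s=rimtool('w12')
cv2.imwrite('pics/w12v.png',s['image'][:260,:,::-1])"
```

```text
18.35 [0.4742 0.4551 0.0042]
[315. 160.] [200. 206.] [0.5237 0.4705] [51.8 -0.2]
[570. 161.] [181. 229.] [0.5528 0.3745] [ 51.5 100.1]
```

View pics/w12v.png

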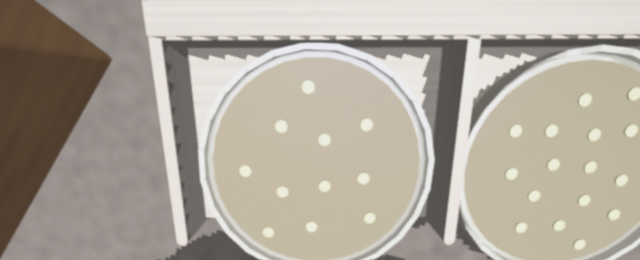

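Contact with the back stop reads 4.2 N, and the plate is level with its neighbour (51.8 against 51.5 mm). That used my last picture view, so from here I go by numbers only. Next I retreat and go to spare_b.

```bash
python3 - <<'E'
from h import *
plan([(.4551,.4493,.0042,17.05,.01),(.436,.4435,.0042,17.05,.02),(.42,.42,.1,25,.05),(.46,.2,.15,55),(.47,-.1,.15,85),(.4745,-.402,.09,90),(.4745,-.402,.03,90)],.05)
E
```

```text
-10 0 0 0 0 0 0.05; -20 0 0 0 0 0 0.05; -40 0 0 0 0 0 0.05; -51 9 -48 0 0 -4 0.05; -62 18 -96 0 0 -8 0.05
-11 43 -10 0 0 -6 0.05; -23 86 -20 0 0 -12 0.05; -34 129 -30 0 0 -18 0.05; -46 173 -40 0 0 -24 0.05; -57 216 -50 0 0 -30 0.05
-34 26 0 0 0 -4.3 0.05; -68 52 0 0 0 -8.5 0.05; -103 77 0 0 0 -12.8 0.05; -137 103 0 0 0 -17.1 0.05; -171 129 0 0 0 -21.4 0.05
-42 11 0 0 0 -4.3 0.05; -83 22 0 0 0 -8.6 0.05; -125 33 9 0 0 -9.3 0.05; -166 44 17 0 0 -10 0.05; -208 55 26 0 0 -10.7 0.05
-43 2 8 0 0 -0.7 0.05; -86 5 17 0 0 -1.4 0.05; -129 8 26 0 0 -2.2 0.05; -172 11 34 0 0 -2.9 0.05; -172 11 64 0 0 -2.9 0.05
0 0 30 0 0 0 0.05; 0 0 30 0 0 0 0.05; 0 0 30 0 0 0 0.05; 0 0 30 0 0 0 0.05; 0 0 30 0 0 0 0.05
end [ 4.74600e-01 -4.01600e-01  3.02000e-02  9.00318e+01] rows 30
```

Emit:
move_arm(
  commands="-10 0 0 0 0 0 0.05; -20 0 0 0 0 0 0.05; -40 0 0 0 0 0 0.05; -51 9 -48 0 0 -4 0.05; -62 18 -96 0 0 -8 0.05",
)

```text
t: 18.98
tcp_pos: [0.4202, 0.4196, 0.1008]
tool_rot: [0.976, 0.218, -0.0, 0.0]
force: [0.3, 0.0, -0.0]
finger_gap: 0.521
gripper_force: 0.0
```

Emit:
move_arm(
  commands="-11 43 -10 0 0 -6 0.05; -23 86 -20 0 0 -12 0.05; -34 129 -30 0 0 -18 0.05; -46 173 -40 0 0 -24 0.05; -57 216 -50 0 0 -30 0.05",
)

```text
t: 19.6
tcp_pos: [0.4609, 0.1988, 0.1509]
tool_rot: [0.886, 0.464, 0.001, 0.0]
force: [0.7, 0.0, -0.3]
finger_gap: 0.521
gripper_force: 0.0
```

Emit:
move_arm(
  commands="-34 26 0 0 0 -4.3 0.05; -68 52 0 0 0 -8.5 0.05; -103 77 0 0 0 -12.8 0.05; -137 103 0 0 0 -17.1 0.05; -171 129 0 0 0 -21.4 0.05",
)

```text
t: 20.23
tcp_pos: [0.4686, -0.0154, 0.1507]
tool_rot: [0.785, 0.62, 0.001, 0.001]
force: [0.2, -0.1, 1.0]
finger_gap: 0.525
gripper_force: 0.0
```

Emit:
move_arm(
  commands="-42 11 0 0 0 -4.3 0.05; -83 22 0 0 0 -8.6 0.05; -125 33 9 0 0 -9.3 0.05; -166 44 17 0 0 -10 0.05; -208 55 26 0 0 -10.7 0.05",
)

```text
t: 20.85
tcp_pos: [0.4731, -0.2306, 0.1244]
tool_rot: [0.724, 0.689, 0.0, 0.001]
force: [0.3, -0.4, 0.8]
finger_gap: 0.525
gripper_force: 0.0
```

Emit:
move_arm(
  commands="-43 2 8 0 0 -0.7 0.05; -86 5 17 0 0 -1.4 0.05; -129 8 26 0 0 -2.2 0.05; -172 11 34 0 0 -2.9 0.05; -172 11 64 0 0 -2.9 0.05",
)

```text
t: 21.48
tcp_pos: [0.4771, -0.4075, 0.0619]
tool_rot: [0.708, 0.706, -0.001, 0.006]
force: [-0.5, 0.1, -0.2]
finger_gap: 0.523
gripper_force: 0.0
```

```bash
python3 -c "
from h import *
snapshot('wrist');snapshot('wrist');snapshot('wrist');rimtool('w13'); t=telemetry.sense(); print(t['tcp_pos'],t['tool_rot'])"
```

```text
21.68 [ 0.4749 -0.4006  0.0601]
[315. 120.] [143. 151.] [ 0.4727 -0.3367] [63.8 -2.1]
[ 0.4749077  -0.40060327  0.06007831] [ 7.06832628e-01  7.07380555e-01  3.15085688e-05 -6.20723743e-04]
```

Emit:
move_arm(
  commands="0 -2 20 0 0 0 0.05; 0 -2 40 0 0 0 0.05; 0 -2 50 0 0 0 0.05; 0 -2 56 0 0 0 0.05; 0 -2 56 0 0 0 0.05",
)

```text
t: 22.3
tcp_pos: [0.4733, -0.4012, 0.0041]
tool_rot: [0.707, 0.707, 0.0, -0.0]
force: [0.3, 0.0, -0.6]
finger_gap: 0.523
gripper_force: 0.0
```

```bash
python3 - <<'E'
from h import *
r=np.radians; t=telemetry.sense(); print(t['tcp_pos'])
b=np.array([.6434,.0802]); R=.085; a=73
x0,y0=t['tcp_pos'][0],t['tcp_pos'][1]
D=.0515; C=np.array([x0,y0+D])
# straight l1, arc, straight l3 to home
d=np.array([R*(1-np.cos(r(a))),R*np.sin(r(a))]); v=np.array([np.cos(r(17)),np.sin(r(17))])
l1,l3=np.linalg.solve(np.c_[[0,1],v],b-C-d); print(l1,l3)
push((C[0],C[1],90),[(l1,0,.014),(R*r(a),-a,.009)],.05,t['tcp_pos'][2],D=D)
E
```

```text
[ 0.47334352 -0.40115885  0.00406905]
0.31497067880209567 0.11492996845043428
C end 0.5335 0.0466 17.00000000000001
14 0 0 0 0 0 0.05; 29 0 0 0 0 0 0.05; 43 0 0 0 0 0 0.05; 57 0 0 0 0 0 0.05; 72 0 0 0 0 0 0.05
14 0 0 0 0 0 0.05; 28 0 0 0 0 0 0.05; 43 0 0 0 0 0 0.05; 57 0 0 0 0 0 0.05; 71 0 0 0 0 0 0.05
14 0 0 0 0 0 0.05; 29 0 0 0 0 0 0.05; 43 0 0 0 0 0 0.05; 57 0 0 0 0 0 0.05; 72 0 0 0 0 0 0.05
14 0 0 0 0 0 0.05; 28 0 0 0 0 0 0.05; 43 0 0 0 0 0 0.05; 57 0 0 0 0 0 0.05; 71 0 0 0 0 0 0.05
15 0 0 0 0 0 0.05; 29 0 0 0 0 0 0.05; 38 -5 0 0 0 6.1 0.05; 48 -9 0 0 0 12.2 0.05; 58 -12 0 0 0 18.3 0.05
10 -5 0 0 0 6.1 0.05; 19 -9 0 0 0 12.2 0.05; 30 -12 0 0 0 18.2 0.05; 40 -13 0 0 0 24.3 0.05; 50 -14 0 0 0 30.4 0.05
10 -5 0 0 0 6.1 0.05; 19 -9 0 0 0 12.2 0.05; 30 -12 0 0 0 18.3 0.05; 40 -14 0 0 0 24.3 0.05; 40 -14 0 0 0 24.3 0.05
end [4.84200e-01 3.16000e-02 4.10000e-03 1.70449e+01] rows 35
```

Emit:
move_arm(
  commands="14 0 0 0 0 0 0.05; 29 0 0 0 0 0 0.05; 43 0 0 0 0 0 0.05; 57 0 0 0 0 0 0.05; 72 0 0 0 0 0 0.05",
)

```text
t: 22.92
tcp_pos: [0.4734, -0.3283, 0.0045]
tool_rot: [0.707, 0.707, -0.0, 0.0]
force: [0.2, -0.0, 0.9]
finger_gap: 0.526
gripper_force: 0.3
```

Emit:
move_arm(
  commands="14 0 0 0 0 0 0.05; 28 0 0 0 0 0 0.05; 43 0 0 0 0 0 0.05; 57 0 0 0 0 0 0.05; 71 0 0 0 0 0 0.05",
)

```text
t: 23.55
tcp_pos: [0.4732, -0.2574, 0.0043]
tool_rot: [0.707, 0.707, -0.0, -0.0]
force: [-0.6, -0.8, 0.8]
finger_gap: 0.526
gripper_force: 0.3
```

```bash
python3 -c "
from h import *
rimtool('w14')"
```

```text
23.6 [ 0.4723 -0.2551  0.0042]
[315. 158.] [201. 204.] [ 0.4722 -0.2043] [50.8 -0. ]
```

Emit:
move_arm(
  commands="14 0 0 0 0 0 0.05; 29 0 0 0 0 0 0.05; 43 0 0 0 0 0 0.05; 57 0 0 0 0 0 0.05; 72 0 0 0 0 0 0.05",
)

```text
t: 24.22
tcp_pos: [0.4732, -0.1853, 0.0043]
tool_rot: [0.707, 0.707, 0.0, 0.0]
force: [-0.7, 0.4, -0.8]
finger_gap: 0.522
gripper_force: 0.1
```

Emit:
move_arm(
  commands="14 0 0 0 0 0 0.05; 28 0 0 0 0 0 0.05; 43 0 0 0 0 0 0.05; 57 0 0 0 0 0 0.05; 71 0 0 0 0 0 0.05",
)

```text
t: 24.85
tcp_pos: [0.4731, -0.1144, 0.0043]
tool_rot: [0.707, 0.707, 0.0, 0.0]
force: [-0.1, -0.3, 1.0]
finger_gap: 0.528
gripper_force: 0.1
```

Emit:
move_arm(
  commands="15 0 0 0 0 0 0.05; 29 0 0 0 0 0 0.05; 38 -5 0 0 0 6.1 0.05; 48 -9 0 0 0 12.2 0.05; 58 -12 0 0 0 18.3 0.05",
)

```text
t: 25.48
tcp_pos: [0.4609, -0.0565, 0.0043]
tool_rot: [0.811, 0.585, -0.0, -0.0]
force: [0.0, 0.0, -0.0]
finger_gap: 0.527
gripper_force: 0.1
```

Emit:
move_arm(
  commands="10 -5 0 0 0 6.1 0.05; 19 -9 0 0 0 12.2 0.05; 30 -12 0 0 0 18.2 0.05; 40 -13 0 0 0 24.3 0.05; 50 -14 0 0 0 30.4 0.05",
)

```text
t: 26.1
tcp_pos: [0.4634, -0.0046, 0.0043]
tool_rot: [0.936, 0.351, -0.0, -0.0]
force: [-0.8, 0.1, 0.3]
finger_gap: 0.523
gripper_force: 0.1
```

Emit:
move_arm(
  commands="10 -5 0 0 0 6.1 0.05; 19 -9 0 0 0 12.2 0.05; 30 -12 0 0 0 18.3 0.05; 40 -14 0 0 0 24.3 0.05; 40 -14 0 0 0 24.3 0.05",
)

```text
t: 26.72
tcp_pos: [0.4846, 0.0323, 0.0044]
tool_rot: [0.989, 0.149, 0.0, 0.0]
force: [-0.2, -0.6, -0.1]
finger_gap: 0.524
gripper_force: 0.0
```

```bash
python3 -c "
from h import *
rimtool('w15'); t=telemetry.sense()['tool_rot']; print(np.degrees(2*np.arctan2(t[1],t[0])))"
```

```text
26.77 [0.4842 0.032  0.0043]
[315. 157.] [201. 206.] [0.5353 0.0482] [53.6 -0.4]
17.18468403196062
```

Emit:
move_arm(
  commands="6 0 0 0 0 0 0.05; 13 0 0 0 0 0 0.05; 20 0 0 0 0 0 0.05; 27 0 0 0 0 0 0.05; 34 0 0 0 0 0 0.05",
)

```text
t: 27.4
tcp_pos: [0.5173, 0.0415, 0.0043]
tool_rot: [0.989, 0.148, 0.0, 0.0]
force: [-0.4, 0.1, 0.7]
finger_gap: 0.523
gripper_force: 0.1
```

Emit:
move_arm(
  commands="7 0 0 0 0 0 0.05; 14 0 0 0 0 0 0.05; 20 0 0 0 0 0 0.05; 24 0 0 0 0 0 0.05; 24 0 0 0 0 0 0.05",
)

```text
t: 28.02
tcp_pos: [0.5401, 0.0485, 0.0043]
tool_rot: [0.989, 0.148, 0.0, 0.0]
force: [0.6, -0.9, -0.2]
finger_gap: 0.527
gripper_force: 0.0
```

```bash
python3 - <<'E'
from h import *
snapshot('wrist'); s=rimtool('w16'); t=telemetry.sense(); print(t['force'])
b=np.array([.6434,.0802]); c,n=np.cos(np.radians(17.1)),np.sin(np.radians(17.1))
e=t['tcp_pos'][:2]-b; print('tcp along',e@[c,n],'left',e@[-n,c])
for al in (-.024,-.018,-.010):
    pts=[b+al*np.array([c,n])+y*np.array([-n,c]) for y in (-.051,.051)]
    print(al,[np.round(proj(s,[*p,.025]),1) for p in pts])
im=s['image'].astype(int).max(2)
for v in (8,25,42,60): print(v,[(int(u),int(im[v,u])) for u in range(120,520,6) if im[v,u]>195])
E
```

```text
28.12 [0.5395 0.0485 0.0043]
[315. 157.] [198. 207.] [0.5902 0.0642] [53.1 -0.2]
[63. 47.] [158. 182.] [0.6018 0.1623] [ 92.8 -90.6]
[ 0.5513628  -0.02549815 -0.52547068]
tcp along -0.10861753040656594 left 0.00023664670328989667
-0.024 [array([472.4,  69.9]), array([160.3,  70. ])]
-0.018 [array([475. ,  49.9]), array([157.8,  50. ])]
-0.01 [array([478.6,  22.3]), array([154.2,  22.4])]
8 [(144, 202), (150, 232), (156, 232), (186, 230), (192, 230), (198, 230), (204, 231), (210, 230), (216, 231), (222, 231), (228, 230), (234, 231), (240, 231), (246, 231), (252, 231), (258, 231), (264, 232), (270, 232), (276, 232), (282, 232), (288, 232), (294, 232), (300, 232), (306, 232), (312, 233), (318, 233), (324, 233), (330, 233), (336, 233), (342, 233), (348, 234), (354, 233), (360, 234), (366, 234), (372, 234), (378, 234), (384, 234), (390, 234), (396, 234), (402, 234), (408, 234), (414, 234), (420, 234), (426, 234), (474, 234), (480, 234)]
25 [(150, 233), (156, 233), (186, 202), (192, 230), (198, 230), (204, 231), (210, 231), (216, 231), (222, 231), (228, 231), (234, 232), (240, 232), (246, 
[... 777 characters left out ...]
 (366, 234), (372, 234), (378, 235), (384, 235), (390, 235), (396, 235), (402, 235), (408, 235), (414, 235), (420, 235), (426, 234), (468, 199), (474, 235), (480, 220)]
60 [(144, 219), (150, 204), (156, 234), (162, 234), (192, 232), (198, 232), (204, 232), (210, 233), (216, 232), (222, 232), (228, 233), (234, 233), (240, 233), (246, 234), (252, 239), (258, 200), (270, 232), (276, 219), (282, 202), (288, 201), (294, 200), (300, 200), (306, 201), (312, 200), (318, 200), (324, 201), (330, 200), (336, 200), (342, 200), (348, 200), (354, 210), (360, 232), (366, 225), (378, 235), (384, 239), (390, 235), (396, 235), (402, 235), (408, 236), (414, 236), (420, 236), (426, 216), (468, 236), (474, 235)]
```

The bay 0 walls lie within about 0.5 mm of where I predicted, so I push on.

Emit:
move_arm(
  commands="6 0 0 0 0 0 0.05; 13 0 0 0 0 0 0.05; 20 0 0 0 0 0 0.05; 27 0 0 0 0 0 0.05; 33 0 0 0 0 0 0.05",
)

```text
t: 28.75
tcp_pos: [0.5719, 0.0583, 0.0043]
tool_rot: [0.989, 0.148, 0.0, 0.0]
force: [-0.5, -0.2, -0.1]
finger_gap: 0.525
gripper_force: 0.1
```

Emit:
move_arm(
  commands="5 0 0 0 0 0 0.05; 9 0 0 0 0 0 0.05; 12 0 0 0 0 0 0.05; 15 0 0 0 0 0 0.05; 16 0 0 0 0 0 0.05",
)

```text
t: 29.38
tcp_pos: [0.5868, 0.0629, 0.0043]
tool_rot: [0.989, 0.148, 0.0, 0.0]
force: [-0.1, -0.4, -0.3]
finger_gap: 0.524
gripper_force: 0.1
```

Emit:
move_arm(
  commands="1 0 0 0 0 0 0.05; 2 0 0 0 0 0 0.05; 3 0 0 0 0 0 0.05; 4 0 0 0 0 0 0.05; 4 0 0 0 0 0 0.05",
)

```text
t: 30.0
tcp_pos: [0.5906, 0.064, 0.0043]
tool_rot: [0.989, 0.148, 0.0, 0.0]
force: [1.0, 0.1, 0.7]
finger_gap: 0.528
gripper_force: 0.0
```

```bash
python3 - <<'E'
from h import *
s=rimtool('w17'); t=telemetry.sense(); print(t['force'])
b=np.array([.6434,.0802]); c,n=np.cos(np.radians(17.1)),np.sin(np.radians(17.1))
e=t['tcp_pos'][:2]-b; print('tcp along',e@[c,n],'left',e@[-n,c])
E
```

```text
30.05 [0.5905 0.064  0.0043]
[315. 159.] [199. 206.] [0.6405 0.0795] [52.3 -0.2]
[ 60. 153.] [184. 230.] [0.6132 0.1759] [  54.4 -100.4]
[-0.51105946  0.22600483  0.9824658 ]
tcp along -0.05528729558781196 left 7.597447569135018e-05
```

Emit:
move_arm(
  commands="1 0 0 0 0 0 0.05; 1 0 0 0 0 0 0.05; 2 0 0 0 0 0 0.05; 2 0 0 0 0 0 0.05; 2 0 0 0 0 0 0.05",
)

```text
t: 30.68
tcp_pos: [0.5924, 0.0646, 0.0043]
tool_rot: [0.989, 0.148, 0.0, 0.0]
force: [0.3, -0.3, 0.1]
finger_gap: 0.52
gripper_force: 0.0
```

Emit:
move_arm(
  commands="1 0 0 0 0 0 0.05; 1 0 0 0 0 0 0.05; 1 0 0 0 0 0 0.05; 1 0 0 0 0 0 0.05; 1 0 0 0 0 0 0.05",
)

```text
t: 31.3
tcp_pos: [0.5933, 0.0649, 0.0043]
tool_rot: [0.989, 0.148, 0.0, 0.0]
force: [-0.1, -0.8, 0.4]
finger_gap: 0.526
gripper_force: 0.0
```

Emit:
move_arm(
  commands="1 0 0 0 0 0 0.05; 1 0 0 0 0 0 0.05; 1 0 0 0 0 0 0.05; 1 0 0 0 0 0 0.05; 1 0 0 0 0 0 0.05",
)

```text
t: 31.92
tcp_pos: [0.5943, 0.0652, 0.0043]
tool_rot: [0.989, 0.148, 0.0, 0.0]
force: [0.2, -0.2, 0.2]
finger_gap: 0.526
gripper_force: 0.0
```

Emit:
move_arm(
  commands="1 0 0 0 0 0 0.05; 1 0 0 0 0 0 0.05; 1 0 0 0 0 0 0.05; 1 0 0 0 0 0 0.05; 1 0 0 0 0 0 0.05",
)

```text
t: 32.55
tcp_pos: [0.5948, 0.0655, 0.0042]
tool_rot: [0.989, 0.148, -0.0, -0.0]
force: [-1.4, -0.5, 1.7]
finger_gap: 0.527
gripper_force: 0.7
```

```bash
python3 - <<'E'
from h import *
s=rimtool('w18'); print(telemetry.sense()['force'])
E
```

```text
32.6 [0.5948 0.0655 0.0042]
[316. 160.] [199. 206.] [0.6445 0.0808] [52.  -0.1]
[ 63. 165.] [181. 227.] [0.6132 0.1759] [  49.9 -100.2]
[-1.54810784 -0.70067401  0.61529019]
```

Emit:
move_arm(
  commands="1 0 0 0 0 0 0.05; 1 0 0 0 0 0 0.05; 1 0 0 0 0 0 0.05; 1 0 0 0 0 0 0.05; 1 0 0 0 0 0 0.05",
)

```text
t: 33.22
tcp_pos: [0.5951, 0.0657, 0.0041]
tool_rot: [0.989, 0.148, -0.001, -0.0]
force: [-5.1, -2.3, 0.7]
finger_gap: 0.523
gripper_force: 2.3
```

Emit:
move_arm(
  commands="-5 0 0 0 0 0 0.05; -15 0 0 0 0 0 0.05; -35 0 0 0 0 0 0.05; -60 0 -30 0 0 0 0.05; -90 0 -70 0 0 0 0.05",
)

```text
t: 33.85
tcp_pos: [0.5096, 0.0392, 0.0744]
tool_rot: [0.989, 0.148, 0.0, -0.0]
force: [0.7, 0.4, 1.3]
finger_gap: 0.525
gripper_force: 0.0
```

Emit:
move_arm(
  commands="-30 0 -40 0 0 0 0.05; -55 20 -80 0 0 0 0.05; -55 60 -110 0 0 0 0.05; -55 110 -110 0 0 0 0.05; -55 160 -110 0 0 0 0.05",
)

```text
t: 34.48
tcp_pos: [0.5053, -0.1313, 0.1855]
tool_rot: [0.989, 0.148, 0.002, 0.001]
force: [0.3, 1.0, -0.1]
finger_gap: 0.525
gripper_force: 0.0
```

Emit:
move_arm(
  commands="0 40 0 0 0 0 0.05; 0 80 0 0 0 0 0.05; 0 120 0 0 0 0 0.05; 0 120 0 0 0 0 0.05; 0 120 0 0 0 0 0.05",
)

```text
t: 35.1
tcp_pos: [0.5389, -0.2438, 0.184]
tool_rot: [0.989, 0.148, -0.0, -0.0]
force: [-0.2, 0.2, -0.7]
finger_gap: 0.526
gripper_force: 0.0
```

```bash
python3 - <<'E'
from h import *
def tan(s,u,v,r):
    lab=cv2.cvtColor(cv2.GaussianBlur(s['image'],(3,3),0),cv2.COLOR_RGB2LAB).astype(int); f=lab[:,:,2]
    yy,xx=np.mgrid[:400,:640]; d=np.hypot(xx-u,yy-v); hi=np.median(f[d<5]); lo=131
    m=((f>(hi+lo)/2)&(d<r)).astype(np.uint8); m=cv2.morphologyEx(m,cv2.MORPH_OPEN,np.ones((3,3),np.uint8))
    c=max(cv2.findContours(m,cv2.RETR_EXTERNAL,cv2.CHAIN_APPROX_NONE)[0],key=cv2.contourArea); return cv2.fitEllipse(cv2.convexHull(c))
m=np.array([.578,.2735]); c,n=np.cos(np.radians(17.1)),np.sin(np.radians(17.1))
T=snap('top','top1'); S=snap('scene','scene1')
for s,k in ((T,'T'),(S,'S')):
    for i in range(5):
        u=proj(s,[*bay(i),.011]); e=tan(s,*u,20); p=ray(s,*e[0],.011)[:2]-m
        print(k,i,np.round(e[1],1),'x',round(1000*(p@[c,n]),1),'y',round(1000*(p@[-n,c]),1))
d=lambda a,b:cv2.absdiff(a,b).max(2)
O=np.load('pics/top0.npz')['image']; D=(d(O,T['image'])>40).astype(np.uint8)
for q in cv2.findContours(cv2.morphologyEx(D,cv2.MORPH_OPEN,np.ones((3,3))),cv2.RETR_EXTERNAL,cv2.CHAIN_APPROX_NONE)[0]: print('chg',cv2.boundingRect(q))
for nm,a,r in (('turq',(366,288),16),('small',(319,272),10),('tape',(199,156),10)): print(nm,np.round(disc(T,*a,r,20)[0][0],1))
t=telemetry.sense(); print(t['t'],t['tcp_pos'])
E
```

```text
T 0 [25.4 26.5] x 4.4 y -204.2
T 1 [25.9 26.9] x 1.5 y -103.5
T 2 [26.2 27.3] x 2.3 y 0.7
T 3 [26.5 27.9] x 1.8 y 104.1
T 4 [26.  27.7] x 2.8 y 204.0
S 0 [19.4 30.3] x 0.8 y -202.6
S 1 [19.5 30.7] x -1.5 y -102.0
S 2 [19.4 31.6] x -0.9 y 2.7
S 3 [18.8 31.9] x -1.9 y 105.9
S 4 [19. 33.] x -1.4 y 206.3
chg (342, 396, 5, 4)
chg (48, 335, 84, 65)
chg (413, 327, 20, 22)
chg (354, 295, 11, 8)
chg (351, 291, 3, 3)
chg (362, 286, 3, 3)
chg (359, 271, 22, 19)
chg (406, 253, 3, 3)
chg (417, 252, 7, 4)
chg (411, 249, 4, 6)
chg (420, 248, 3, 3)
chg (404, 247, 6, 5)
chg (413, 245, 6, 6)
chg (418, 238, 3, 3)
chg (202, 233, 207, 167)
chg (156, 223, 17, 8)
chg (321, 212, 23, 20)
chg (360, 204, 94, 104)
chg (307, 203, 4, 4)
chg (158, 200, 4, 3)
chg (462, 187, 7, 8)
chg (291, 186, 17, 7)
chg (472, 178, 3, 4)
chg (412, 172, 49, 49)Traceback (most recent call last):
  File "<stdin>", line 16, in <module>
  File "h.py", line 17, in disc
    c=max(cs,key=cv2.contourArea); c=cv2.convexHull(c)
ValueError: max() iterable argument is empty
```

```bash
python3 - <<'E'
from h import *
S=dict(np.load('pics/scene1.npz'))
for nm,a,r in (('turq',(324,172),16),('small',(357,188),10),('tape',(449,296),16)):
    try: print(nm,np.round(disc(S,*a,r,20)[0][0],1))
    except ValueError: print(nm,'hidden')
print(ticket.sign_off())
E
```

```text
turq [323.4 169.9]
small [357.1 186.5]
tape [449.  293.8]
the job is handed in; nothing more can be done
None
```

Both spare plates are home against the back stop, spare_a in bay 4 and spare_b in bay 0. The job is signed off at about 35 s; the kept plates, turquoise plate, small dish and tape measured unmoved, and the other bystanders weren't re-measured.

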